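# Swap the parts trays at the clock bench

## Task

The blue-fronted screw tray has been left standing out: push it fully home first, then hook a fingertip behind the upturned lip of the yellow-fronted tray and draw that tray all the way out to its stop, so that the brass wheels can be reached. Use the fingertips only, without pinching either lip, and leave the red tray shut and everything else on the bench where it stands.

Things in the scene. Friction and masses are not known exactly. Their poses are not given: they have to be found in the camera images.
- yellow_tray (a joint): how far the yellow-fronted tray (holding brass clock wheels) is drawn out of its own chest, in m: 0 = fully home, 0.110 = fully out against its stop. It slides level on a rail with light friction (1 to 2 N, a little damping), has no spring or catch and stays where it is left. Stops at both ends are firm.
- yellow_well (a point): finger well of the yellow pull: middle of its flat ledge's top face, 22 mm above the table; moves with the tray. x points into the chest (the tray comes out along -x, level), y along the lip, z up. Well: 42 mm long in x, 64 mm wide in y, open above and at the sides; the upturned lip's inner face is at x -21 mm, the wooden front panel at x +21 mm. Ledge 6 mm thick, air below.
- yellow_lip: upturned yellow lip of that pull: upright plate 5 mm thick (x), 64 mm wide (y), its top edge 44 mm above the table, 22 mm above the ledge. Origin at its centre, 30 mm above the table; axes as for the well.
- yellow_plate: yellow facing on the outer side of that lip (towards the robot): 3 mm thick, 60 mm wide, 17 to 40 mm above the table, so the lip and facing are 8 mm thick together. Origin at its centre; axes as for the well.
- yellow_chest: low dark wooden chest with the yellow tray, fixed to the bench: 170 mm deep (x), 105 mm wide (y), 62 mm high. Origin at the centre of its underside; its front looks to its own -x, roughly towards the robot. With the tray home, the outer face of the yellow facing stands 143 mm before the origin. The tray has a wooden front panel 7 mm thick, 100 mm wide, its top 60 mm above the table.
- blue_tray (a joint): how far the blue-fronted tray (holding screws) is drawn out of its own chest, in m: 0 = fully home, 0.110 = fully out against its stop. It slides level on a rail with light friction (1 to 2 N, a little damping), has no spring or catch and stays where it is left. Stops at both ends are firm.
- blue_well (a point): finger well of the blue pull: middle of its flat ledge's top face, 22 mm above the table; moves with the tray. x points into the chest (the tray comes out along -x, level), y along the lip, z up. Well: 42 mm long in x, 64 mm wide in y, open above and at the sides; the upturned lip's inner face is at x -21 mm, the wooden front panel at x +21 mm. Ledge 6 mm thick, air below.
- blue_lip: upturned blue lip of that pull: upright plate 5 mm thick (x), 64 mm wide (y), its top edge 44 mm above the table, 22 mm above the ledge. Origin at its centre, 30 mm above the table; axes as for the well.
- blue_plate: blue facing on the outer side of that lip (towards the robot): 3 mm thick, 60 mm wide, 17 to 40 mm above the table, so the lip and facing are 8 mm thick together. Origin at its centre; axes as for the well.
- blue_chest: low dark wooden chest with the blue tray, fixed to the bench: 170 mm deep (x), 105 mm wide (y), 62 mm high. Origin at the centre of its underside; its front looks to its own -x, roughly towards the robot. With the tray home, the outer face of the blue facing stands 143 mm before the origin. The tray has a wooden front panel 7 mm thick, 100 mm wide, its top 60 mm above the table.
- red_tray (a joint): how far the red-fronted tray (holding a steel barrel) is drawn out of its own chest, in m: 0 = fully home, 0.110 = fully out against its stop. It slides level on a rail with light friction (1 to 2 N, a little damping), has no spring or catch and stays where it is left. Stops at both ends are firm.
- red_chest: low dark wooden chest with the red tray, fixed to the bench: 170 mm deep (x), 105 mm wide (y), 62 mm high. Origin at the centre of its underside; its front looks to its own -x, roughly towards the robot. With the tray home, the outer face of the red facing stands 143 mm before the origin. The tray has a wooden front panel 7 mm thick, 100 mm wide, its top 60 mm above the table.
- clock: loose bystander: blue alarm clock, 80 mm across, 106 mm high, 40 mm deep; origin under its centre on the table
- oil: loose bystander: small amber oil bottle, 32 mm across, 75 mm high; origin at the centre of its underside
- cup: loose bystander: white cup, 64 mm across, 60 mm high; origin at the centre of its underside
- jar: loose bystander: small glass jar with metal cap, 36 mm across, 32 mm high, standing between two trays' paths; origin at the centre of its underside
- spool: loose bystander: brass spool, 34 mm across, 33 mm high, standing between two trays' paths; origin at the centre of its underside
- loupe: loose bystander: black eye loupe, 38 mm across, 30 mm high, standing on top of the red chest; origin at the centre of its underside
- movement: loose bystander: brass clock movement plate 90 x 70 mm on four steel legs, about 56 mm high; origin at table level under its centre
There are look-alikes about, which are no part of the job. Leave any turquoise look-alike of the yellow_chest alone.

How it is judged:
By the outcome, as a careful person would: the job done as asked, in the order asked, and still so for the second after the job is handed in, with the robot touching nothing.
It also fails if it takes over 48 s, if anything falls off the work surface, if the arm or the gripper's body presses on something with over 40 N, if the wrist force passes 120 N, or if a joint passes its speed limit or range.

## Robot

A 7-joint arm with a two-finger parallel gripper is mounted at the origin on the work surface. World frame = base frame: x ahead of the robot, y to its left, z up, the work surface at z = 0. Lengths are in m, angles in rad, forces in N, time in s.
With the tool pointing down it reaches from about 0.4 to 0.875 m from the base axis. Payload 6.5 kg.
Tool frame: the origin (TCP) lies on the centre line of the jaws, within the pads' length; the fingertips stand ctrl.tcp_to_tips ahead of it and the grasp point (between the pads) lies 8 mm behind it (ctrl.tcp_to_tips is the distance from the TCP to the fingertips, in m); z points along the fingers, y is the line along which they close (so a half turn about z gives the same grasp; the last joint's range is limited). The gripper opens to 85 mm and grips with 20 to 120 N. Pads are 22 mm wide; open, the fingers measure 114 mm over their backs; the gripper's body (76 mm by 85 mm) begins 54 mm behind the grasp point. The pads swing forward as they close: fully open they stand 13 mm farther back than shut.
Start: joints at [-1.273, 0.536, -0.004, 1.538, 0.003, 1.067, -0.071], TCP at [0.231, 0.607, 0.242] pointing down, gripper open.
Joint ranges: [-2.7, 2.7], [-0.37, 2.16], [-1.27, 1.26], [0.24, 2.4], [-1.31, 4.45], [0.19, 1.91], [-2.76, 2.76]. Speed limits (rad/s): [2.39, 2.39, 3.14, 3.14, 3.14, 3.14, 3.14].

## Interface

Orientations are given as a unit quaternion [w, x, y, z].
In Python, from plant import ctrl gives the robot as it stands. Calls block until the motion is done:
- ctrl.goto(position, orientation): joint-space move of the TCP to a pose.
- ctrl.movel(position, attitude=None, speed=0.15, max_force=None): straight line of the TCP; attitude=None keeps the orientation; speed is the mean speed in m/s. With max_force (N) it stops when the force on the tool has changed by that much, and returns True; else False.
- ctrl.goto_joints(angles): joint-space move.
- ctrl.move_gripper(opening, force=None): finger opening in m; force is the grip in N (None keeps the last); returns when the fingers have stopped.
- ctrl.sleep(seconds).
- ctrl.inverse_kinematics(position, orientation): joint angles nearest the present ones, or None.
- ctrl.state(): the state.
- ctrl.grab_frame(name): name is "side" or "top" or "wrist"; returns a dict with "img" (480x640x3 uint8, red, green, blue), "fx", "fy", "cx", "cy" (pixels), "rvec" (rotation vector, rad) and "tvec" (3), from world to camera coordinates, as OpenCV has them; the wrist camera has in their place "hand_eye" (4x4, takes a point from camera to tool coordinates, whose origin is the TCP and whose axes are the flange's). Camera axes: x right, y down, z forward; pixel columns grow to the right and rows downward; lengths in m; the calibration is good to about 2 mm. A picture is of the moment at which its call begins: read the wrist's pose just before it. There is no depth.
A pose or a line that the arm cannot do raises ctrl.IKError and nothing moves.
- ctrl.job_done(): hands the job in; it is judged then, once.
The state is a dict: "time_s": time; "qpos": joint angles; "qvel": joint speeds; "joint_torque": joint torques, N m; "eef_pos": TCP position; "ee_rot": TCP orientation; "ft_force": force on the tool from outside, world axes, zero at the start; "ft_torque": the same for the moment, N m; "finger_gap": finger opening in m; "grasp_force": force on a finger pad.
Only numpy, scipy, OpenCV 4.12 (cv2) and the standard library are available. Lean on these libraries where they do the work, as an engineer would, in place of code of your own. Each camera call takes 0.05 s, during which the arm holds its last target. There are 200 camera calls.

## Working session

There is one attempt and no reset: what is moved stays moved. The work goes in short steps, each a Python script; the robot and the scene stay as the last script left them, time stands still between calls to the robot, and variables do not carry over. Pictures are saved under pics/ and viewed, at most 10 in all, crops included, and the job is handed in when it is done.

```bash
ls; mkdir -p pics; python3 - <<'E'
from plant import ctrl
import cv2,pickle
s=ctrl.state();print(s['time_s'],s['eef_pos'],s['ee_rot'],s['finger_gap'],ctrl.tcp_to_tips)
d={}
for n in("top","side"):
    f=ctrl.grab_frame(n);d[n]=f;cv2.imwrite(f"pics/{n}0.png",f["img"][:,:,::-1]);print(n,f['fx'],f['rvec'],f['tvec'])
pickle.dump(d,open("f0.pkl","wb"))
E
```

```text
pics
0.0 [0.2311038 0.606876  0.2414033] [-7.97543981e-05  1.80861425e-01  9.83508202e-01 -8.68492664e-04] 0.08538823242102686 0.011
top 565.18797188992 [ 2.17446552 -2.19751179  0.03855111] [0.01605431 0.56799561 1.3428003 ]
side 452.685646216383 [ 2.40113134 -0.46950711  0.17722016] [-0.54417707  0.23502146  0.9343229 ]
```

View pics/top0.png

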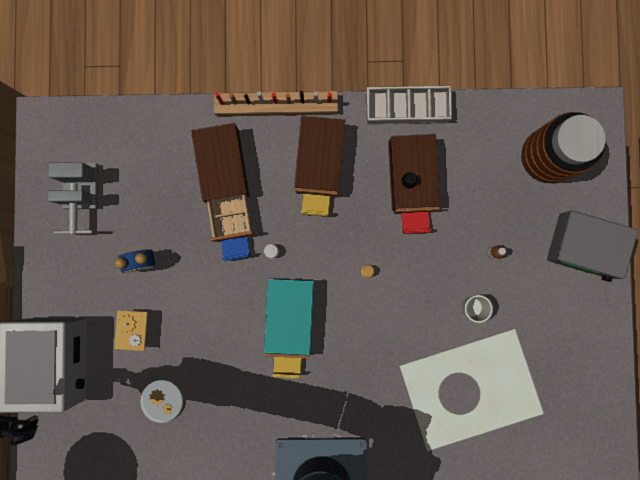

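View pics/side0.png

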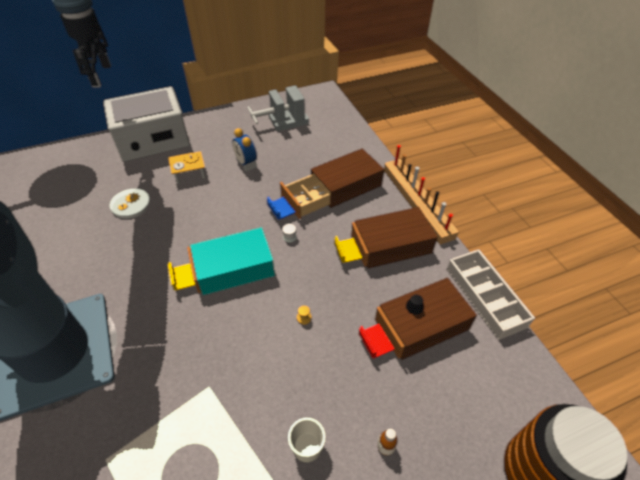

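Top view. Yellow candidates:
- The tray on the dark chest, at (316,205). This is the target.
- The look-alike on the turquoise chest, at (287,367). I'll leave it alone.
- The orange spool at (367,271) and the movement plate at (131,330).

Blue candidates:
- The tray that is standing out, at (235,248). This is the target.
- The alarm clock, at (137,260).

The red tray is at (416,222). The jar at (271,251) stands just right of the blue pull.

```bash
cat > h.py <<'E'
import numpy as np,cv2
from scipy.spatial.transform import Rotation as R
def ray(f,uv,z,Rwc=None,c=None):
    uv=np.atleast_2d(uv).astype(float)
    d=np.c_[(uv[:,0]-f['cx'])/f['fx'],(uv[:,1]-f['cy'])/f['fy'],np.ones(len(uv))]
    if Rwc is None:
        Rm=cv2.Rodrigues(np.array(f['rvec'],float))[0];Rwc=Rm.T;c=-Rm.T@np.array(f['tvec'],float)
    d=d@Rwc.T
    return c+d*((z-c[2])/d[:,2])[:,None]
def mask(img,lo,hi,roi):
    h=cv2.cvtColor(img,cv2.COLOR_RGB2HSV);m=cv2.inRange(h,lo,hi);k=np.zeros_like(m);x0,y0,x1,y1=roi;k[y0:y1,x0:x1]=m[y0:y1,x0:x1]
    return k
def big(m):
    return max(cv2.findContours(m,cv2.RETR_EXTERNAL,cv2.CHAIN_APPROX_NONE)[0],key=cv2.contourArea)
def rect(m,f,z,**k):
    c=big(m)[:,0,:];P=ray(f,c,z,**k)[:,:2]
    return cv2.minAreaRect((P*1000).astype(np.float32))
E
python3 - <<'E'
from h import *
import pickle
d=pickle.load(open("f0.pkl","rb"));f=d["top"];im=f["img"]
Y=((22,150,80),(32,255,255));B=((105,150,60),(125,255,255))
for n,(lo,hi),roi in(("yel",Y,(295,185,340,225)),("blue",B,(215,230,255,265))):
    m=mask(im,lo,hi,roi);r=rect(m,f,.03);print(n,r,np.round(cv2.boxPoints(r)))
for n,roi in(("ychest",(290,112,350,192)),("bchest",(190,120,250,201))):
    m=mask(im,(0,80,20),(12,255,130),roi);c=big(m);r=rect(m,f,.062);print(n,cv2.contourArea(c),r,np.round(cv2.boxPoints(r)))
for n,uv,z in(("jar",(271,250),.032),("spool",(367,270),.033)):print(n,ray(f,uv,z))
cr=cv2.resize(im[110:270,185:355],None,fx=4.5,fy=3.7,interpolation=cv2.INTER_CUBIC)
cr=cv2.resize(im[110:270,185:355],None,fx=3.7,fy=3.7,interpolation=cv2.INTER_CUBIC)
cv2.imwrite("pics/crop1.png",cr[:,:,::-1])
E
```

```text
yel ((665.23046875, 4.814731597900391), (62.95323181152344, 48.78789138793945), 83.1720962524414) [[637. -24.]
 [686. -29.]
 [693.  33.]
 [645.  39.]]
blue ((563.3218383789062, 197.67567443847656), (49.3970832824707, 64.23991394042969), 9.229537963867188) [[534. 225.]
 [544. 162.]
 [593. 170.]
 [583. 233.]]
ychest 3103.5 ((780.8931274414062, -6.485782623291016), (104.74413299560547, 173.26028442382812), 84.09711456298828) [[689. -50.]
 [862. -67.]
 [872.  37.]
 [700.  55.]]
bchest 3099.5 ((766.6290283203125, 228.60202026367188), (170.6929931640625, 109.63462829589844), 9.174025535583496) [[674. 269.]
 [691. 161.]
 [860. 188.]
 [842. 296.]]
jar [[0.55811397 0.1113714  0.032     ]]
spool [[ 0.50831851 -0.11548151  0.033     ]]
```

View pics/crop1.png

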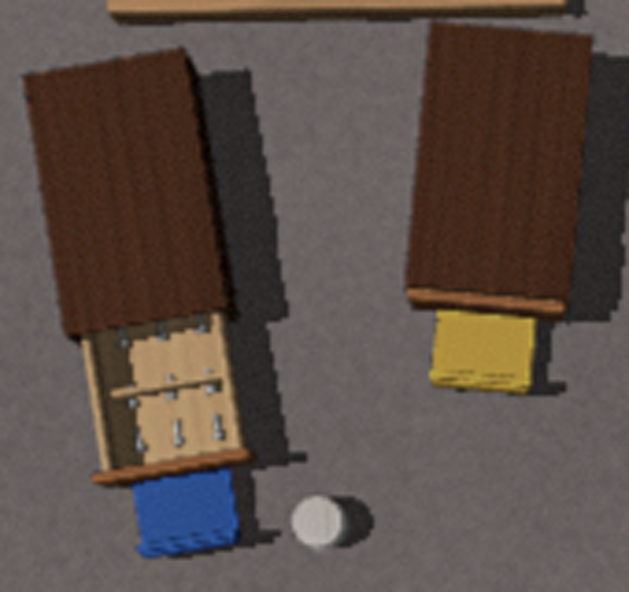

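The crop confirms the choice. The blue tray is open, with its pull at the lower left and the jar to the right of it. The yellow pull on the dark chest is home. I'll push blue in first, with the fingers closed.

```bash
cat >> h.py <<'E'
def q(deg):
    a=np.radians(deg+180)/2;return np.array([0,np.cos(a),np.sin(a),0])
def ax(deg):
    a=np.radians(deg);return np.array([np.cos(a),np.sin(a),0])
E
python3 - <<'E'
from h import *
from plant import ctrl
B=9.2;u=ax(B);home=np.array([.7666,.2286,0])-.143*u;out=np.array([.539,.1935,0])
out=home+u*((out-home)@u);print("ext",-((out-home)@u))
Z=np.array([0,0,1])
ctrl.move_gripper(0.0)
p=out-.040*u
ctrl.goto(p+.2*Z,q(B))
ctrl.movel(p+.034*Z,speed=.15,max_force=8)
s=ctrl.state();print(s['time_s'],s['eef_pos'],s['finger_gap'],s['ft_force'])
hit=ctrl.movel(home+.005*u+.034*Z,speed=.06,max_force=15)
s=ctrl.state();print(hit,s['time_s'],s['eef_pos'],s['ft_force'],"dist to home contact",(home-.011*u-s['eef_pos'])@u)
E
```

```text
ext 0.0872840436185954
3.95 [0.50044836 0.18566103 0.03475202] -0.0002871945425117095 [0.04629052 0.3476967  0.18279243]
True 5.6917 [0.61394087 0.20365473 0.03291126] [ 0.30332241 -0.26148058  0.23352366] dist to home contact 0.0006836415884757466
```

```bash
python3 - <<'E'
from h import *
from plant import ctrl
u=ax(9.2)
p=np.array(ctrl.state()['eef_pos'])
hit=ctrl.movel(p+.012*u,speed=.02,max_force=14)
s=ctrl.state();print(hit,s['time_s'],s['eef_pos'],s['ft_force'],(s['eef_pos']-p)@u)
p=np.array(s['eef_pos']);ctrl.movel(p-.04*u,speed=.12)
p=p-.04*u;ctrl.movel([p[0],p[1],.17],speed=.2)
# hover near yellow, set back so the wrist camera sees pull
Y=-6.2;v=ax(Y);w=np.array([.6685,.005,0])
ctrl.goto(w-.03*v+[0,0,.2],q(Y))
s=ctrl.state();f=ctrl.grab_frame("wrist");t=ctrl.grab_frame("top")
import pickle;pickle.dump((s,f,t),open("f1.pkl","wb"))
cv2.imwrite("pics/w1.png",np.hstack([f["img"][:,:,::-1],t["img"][:,:,::-1]])[:,:,:][::1]) 
im=np.hstack([cv2.resize(f["img"],(440,330)),cv2.resize(t["img"][80:350,130:490],(360,270)).copy() if 0 else cv2.copyMakeBorder(t["img"][80:350,130:490],0,60,0,0,cv2.BORDER_CONSTANT)])
cv2.imwrite("pics/w1c.png",im[:,:,::-1]);print(s['time_s'],s['eef_pos'])
E
```

```text
True 6.0667 [0.6139193  0.2034743  0.03166709] [-0.22488449  0.22117008  0.08139305] -5.013786646873036e-05
8.2083 [0.63805067 0.01025542 0.19906191]
```

View pics/w1c.png

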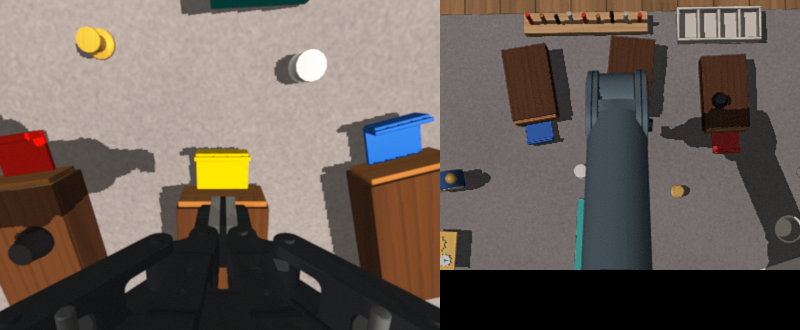

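Blue is home, with its front panel flush against the chest. In the wrist view the yellow pull is at about (222,170) in the crop, with its lip at the top edge. I'll refine the well position from that view.

```bash
python3 - <<'E'
from h import *
import pickle
s,f,t=pickle.load(open("f1.pkl","rb"))
w,x,y,z=s['ee_rot'];Rt=R.from_quat([x,y,z,w]).as_matrix();H=np.array(f['hand_eye'])
Rwc=Rt@H[:3,:3];c=np.array(s['eef_pos'])+Rt@H[:3,3]
m=mask(f['img'],(22,150,80),(34,255,255),(250,200,400,290))
C=big(m);r=cv2.boundingRect(C);print("px",r,"cam",c)
for z in(.044,.022):
    rr=rect(m,f,z,Rwc=Rwc,c=c);print(z,rr,np.round(cv2.boxPoints(rr)).tolist())
E
```

```text
px (282, 217, 82, 58) cam [0.568745   0.01860524 0.33051353]
0.044 ((657.9896850585938, 8.389629364013672), (62.96842956542969, 46.86795425415039), 83.93708801269531) [[631.0, -20.0], [678.0, -25.0], [685.0, 37.0], [638.0, 42.0]]
0.022 ((664.8423461914062, 7.605228424072266), (67.803466796875, 50.46672439575195), 83.93708038330078) [[636.0, -23.0], [686.0, -29.0], [694.0, 39.0], [643.0, 44.0]]
```

```bash
python3 - <<'E'
from h import *
from plant import ctrl
v=ax(-6.1);w=np.array([.669,.0055,0])
ctrl.movel(w+[0,0,.09],q(-6.1),speed=.15)
hit=ctrl.movel(w+[0,0,.040],speed=.06,max_force=6)
s=ctrl.state();p=np.array(s['eef_pos']);print(hit,s['time_s'],p,s['ft_force'])
if not hit:
    hit=ctrl.movel(w-.135*v+[0,0,.040],speed=.06,max_force=14)
    s=ctrl.state();print(hit,s['time_s'],s['eef_pos'],s['ft_force'],"moved",(p-s['eef_pos'])@v)
E
```

```text
False 10.2 [0.66936672 0.00548678 0.04034945] [ 0.07447719  0.758047   -0.8861931 ]
True 12.0083 [0.54954164 0.01819201 0.04046937] [0.64520773 0.24270928 1.53398244] moved 0.12049673400408006
```

```bash
python3 - <<'E'
from h import *
from plant import ctrl
v=ax(-6.1);p=np.array(ctrl.state()['eef_pos'])
hit=ctrl.movel(p-.015*v,speed=.02,max_force=12)
s=ctrl.state();print(hit,(p-s['eef_pos'])@v)
p=np.array(s['eef_pos'])+.008*v;p[2]=.04
ctrl.movel(p,speed=.04);ctrl.movel(p+[0,0,.2],speed=.2)
ctrl.goto_joints([-1.273,0.536,-0.004,1.538,0.003,1.067,-0.071])
s=ctrl.state();print(s['time_s'],s['ft_force'],s['eef_pos'])
f=ctrl.grab_frame("top");cv2.imwrite("pics/t2.png",f["img"][:,:,::-1])
m=mask(f['img'],(22,150,80),(32,255,255),(285,210,340,275));r=rect(m,f,.03);print("yellow",r)
m=mask(f['img'],(105,150,60),(125,255,255),(200,190,255,265));r=rect(m,f,.03);print("blue",r)
E
```

```text
True -2.1699050875496948e-05
16.2583 [ 0.59401328  0.31212732 -0.18031331] [0.23326597 0.60672826 0.24256795]
yellow ((556.9540405273438, 16.40990447998047), (62.844871520996094, 48.7413330078125), 83.63877868652344)
blue ((649.0902709960938, 211.23594665527344), (49.02299880981445, 64.41099548339844), 8.791999816894531)
```

View pics/t2.png

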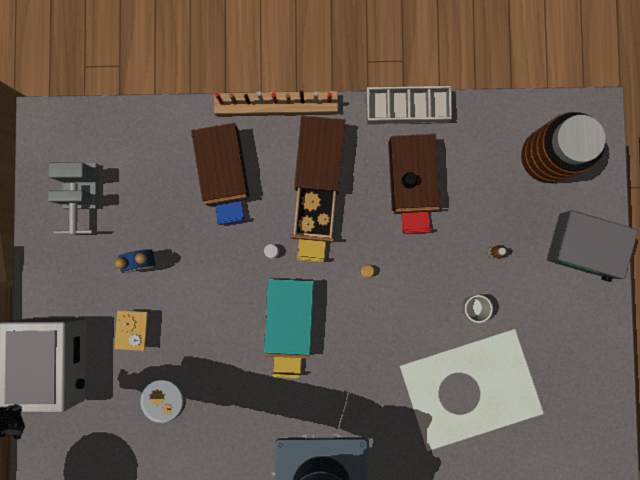

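In the final top view, the yellow pull is at (311,250) with the brass wheels exposed. The blue pull is at (229,212), home against its chest. The red tray is shut, and the jar, spool and other loose items are where they were. Handing in.

```bash
python3 -c "
from plant import ctrl
print(ctrl.job_done())"
```

```text
the job is handed in; nothing more can be done
None
```

I pushed the blue tray home, then drew the yellow tray out to its stop (about 109 mm by the camera, 110 mm nominal); the red tray and loose items look unmoved, and the job was handed in at about 16 s with no verdict returned.

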